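# Load the capacitor feeder and zero its piece counter with the stylus

### The arm

A 7-joint arm with a two-finger parallel gripper is mounted at the origin on the work surface. World frame = base frame: x ahead of the robot, y to its left, z up, the work surface at z = 0. Lengths are in m, angles in rad, forces in N, time in s.
With the tool pointing down it reaches from about 0.425 to 0.875 m from the base axis. Payload 4.7 kg.
Tool frame: the origin (TCP) lies at the very end of the fingers, on their centre line; the grasp point (between the pads) lies behind it (ctrl.tcp_to_grasp is the y of the grasp point in the tool frame, in m); y points along the fingers, x is the direction in which the jaws open and shut, and the axes are right-handed (so a half turn about y gives the same grasp; the last joint's range is limited). The gripper opens to 87 mm and grips with 3 to 60 N. Pads are 19 mm wide; open, the fingers measure 117 mm over their backs; the gripper's body (75 mm by 190 mm) begins 51 mm behind the grasp point.
Start: joints at [1.258, 0.321, -0.07, 1.45, 0.023, 1.371, -0.057], TCP at [0.209, -0.616, 0.223] pointing down, gripper open.
Joint ranges: [-2.86, 2.86], [-0.3, 2.09], [-1.38, 1.24], [0.06, 2.45], [-1.56, 4.7], [0.09, 2.05], [-2.69, 2.69]. Speed limits (rad/s): [2.57, 2.57, 3.14, 3.14, 3.14, 3.14, 3.14].

### API

Orientations are given as a rotation vector (axis times angle).
In Python, from bench import ctrl, get_image, workorder gives the robot as it stands.
- The arm moves only by the tool drive_tool, never from a script. Its argument "increments" is text: rows parted by semicolons, each of 5 numbers parted by spaces: the shift along the tool's x, y, z in mm, then the turn about the tool's y in degrees, then the closure in counts, from 0 (fully open) to 255 (shut). In form: tx ty tz yaw fingers; .... A call has 1 to 20 rows; each row shifts and turns the commanded pose from where the row before left it, along the tool's axes as they then stand; what a row does not reach is not made up. A row lasts 1/8 s, in which the tool goes at most 62.5 mm and 10.7 degrees, less where a joint would pass 70% of its speed; a pose out of reach is approached as far as the arm can. A call is refused whole if a number of a shift passes 62.5 or a number of a turn 10.7, either way. A call with a gripper value outside its range is refused whole. The fingers move at their own pace and stop on an object; "squeeze" is the grip in N (left out, the last holds). Time passes only in rows, so rows that do not move let the fingers close. It gives the time, the measured TCP pose, the force and the opening at its end, in the units of the state.
- ctrl.get_state(): the state, without advancing time (a new reading comes with each control period).
- get_image(name): name is "scene" or "side" or "wrist"; returns a dict with "img" (420x560x3 uint8, red, green, blue), "mtx" (3x3 intrinsics, pixels), "camera_from_world" (4x4, takes a point from world to camera coordinates). Camera axes: x right, y up, looking along -z (the intrinsics and any distortion apply to the point x, -y, -z); pixel columns grow to the right and rows downward; lengths in m; the calibration is good to about 2 mm. A picture is of the moment at which its call begins. There is no depth.
- workorder.close_job(): hands the job in, once; it reports no verdict.
The state is a dict: "time": time; "joint_positions": joint angles; "qd": joint speeds; "joint_torque": joint torques, N m; "position": TCP position; "tool_rot": TCP orientation; "ft_force": force on the tool from outside, world axes, zero at the start; "torque": the same for the moment, N m; "grip_width": opening from 0.0 (shut) to 1.0 (fully open).
Only numpy, scipy, OpenCV 4.12 (cv2) and the standard library are available. Lean on these libraries where they do the work, as an engineer would, in place of code of your own. Each camera call takes 0.05 s, during which the arm holds its last target.

### The job

Slide the two loose capacitors along the deck of the feeder, upright and without lifting them, into single file in the lane between the guide rails, so that the first is against the stop and the second is against the first. Then zero the piece counter: take the stylus from its stand and with its tip press the button in the round recess fully down for about a second, without touching that button with the fingers or pressing the one in the square recess. Hang the stylus back upright by its collar in the fork of its stand, and leave the board, the reel and the screwdriver where they are.

Things in the scene. Friction and masses are not known exactly. Their poses are not given: they have to be found in the camera images.
- feeder: Flat grey deck fixed on the table, 8 mm thick. Origin on the table under the middle of the stop's front face; +x runs along the lane towards the stop, y across. The deck reaches from x = -275 to +30 mm and y = -115 to +115 mm; its open half, at -x, is towards the robot, the railed lane at the far half.
- lane_mouth (a point): Where the straight lane begins: on its centreline, on the deck's top, 110 mm before the stop; axes as the feeder's. The lane lies between two round steel rails, 54 mm apart inside, 12 mm thick, tops 14 mm above the deck. Robotward of this point the rails flare out, to y = -60 and +60 mm at 38 mm before it.
- lane_stop (a point): Middle of the front face of the aluminium stop at the lane's end, at the height of the deck's top (8 mm above the table); axes as the feeder's. The stop is 90 mm wide and 34 mm tall above the deck. A loaded lane has the capacitors' centres 25 and 75 mm before this point (x = -25 and -75 mm).
- capacitor_a: Large upright capacitor, a black cylinder 50 mm in diameter and 60 mm tall with an aluminium top and two small studs 6 mm high on it; about 0.16 kg. Origin at the centre of its underside, z up. It starts on the open half of the deck.
- capacitor_b: The second capacitor, the same as the first; either may go in first.
- counter: Grey piece counter, fixed on the table, 110 mm (x) x 130 mm (y) x 60 mm tall, with a dark display strip along its far (+x) part and two recesses in its flat top. Origin at the centre of its underside.
- zero_recess (a point): Centre of the mouth of the ROUND recess, 18 mm in diameter, in the counter's top (60 mm above the table; at x = -22, y = +30 mm in the counter's frame). The button's top lies 10 mm below this mouth.
- mode_recess (a point): Centre of the mouth of the SQUARE recess, 18 x 18 mm (at x = -22, y = -30 mm in the counter's frame). Its button is not to be pressed.
- zero_button (a joint): Black round spring button, 15 mm in diameter, in the round recess: 0 = up, 0.005 m = fully down (about 4.5 N); it springs back.
- mode_button (a joint): Black square spring button in the square recess: 0 = up, 0.005 m = fully down. Leave it alone.
- stand: Stylus stand, fixed on the table, 80 x 70 mm at the foot, with a horizontal aluminium fork at the top, open to -x (to the robot): two tines along x, 16 mm wide, 16 mm apart, tops 70 mm above the table. Origin on the table under the fork seat.
- fork_seat (a point): Point in the slot of the fork, midway between the tines, at the height of their tops (70 mm above the table); axes as the stand's. The slot runs from x = -25 mm (open) to x = +18 mm (closed).
- stylus: Upright stylus, 120 mm long, 70 g: steel shank 8 mm in diameter from 0 to 55 mm, round collar 32 mm in diameter from 55 to 60 mm, wooden handle 18 mm in diameter from 60 to 120 mm. Origin at the tip of the shank, z along it towards the handle. It hangs by its collar in the fork, its tip 15 mm above the table.
- stylus_tip (a point): The working tip of the stylus.
- stylus_grip (a point): Point on the stylus axis in the middle of the handle, 90 mm from the tip.
- board: Bystander: green circuit board module, 70 x 150 x 26 mm, lying flat. Origin at the centre of its underside.
- reel: Bystander: grey wire reel, 60 mm in diameter, 50 mm tall, standing on its flange.
- driver: Bystander: screwdriver with a black handle, 160 mm long, lying on the table.
Not all that is in view belongs to the job. Leave any green or pink look-alike of the capacitor_a alone.

How it is judged:
On the way, in this order (a step that is already met when the one before it is completed fails the run):
1. both capacitors stand in single file in the lane, against the stop and each other (x of capacitor_a in the frame of lane_stop between -0.084 and -0.015 m and y of capacitor_a in the frame of lane_stop between -0.006 and 0.006 m and z of capacitor_a in the frame of lane_stop between -0.004 and 0.004 m and angle between each of capacitor_a, capacitor_b's own z axis and vertical below 0.1 rad and x of capacitor_b in the frame of lane_stop between -0.084 and -0.015 m and y of capacitor_b in the frame of lane_stop between -0.006 and 0.006 m and z of capacitor_b in the frame of lane_stop between -0.004 and 0.004 m), for 0.2 s.
2. with the capacitors still in the lane, the button in the round recess is held fully down by the stylus (all of step 1 and value of joint zero_button above 0.004 m and contact force between stylus and zero_button above 0.5 N), for 0.5 s.
At the end, for the whole second after the job is handed in: Both capacitors upright on the deck in the lane, within 6 mm of its centreline, the hinder centre at most 84 mm from the stop; the stylus upright (0.15 rad), its collar resting on the fork (5 mm), its axis in the slot (8 mm across, -22 to +20 mm along); both buttons up; all at rest (all of step 1 and x of stylus in the frame of fork_seat between -0.022 and 0.02 m and y of stylus in the frame of fork_seat between -0.008 and 0.008 m and z of stylus in the frame of fork_seat between -0.06 and -0.05 m and angle between stylus's own z axis and vertical below 0.15 rad and linear speed of each of capacitor_a, capacitor_b, stylus below 0.01 m/s and value of joint each of zero_button, mode_button below 0.0015 m); the robot touches nothing.
It fails at once if a capacitor is tipped (more than 0.4 rad) (angle between any of capacitor_a, capacitor_b's own z axis and vertical above 0.4 rad).
It fails at once if a capacitor is lifted more than 12 mm off the deck (z of any of capacitor_a, capacitor_b in the frame of lane_stop above 0.012 m).
It fails at once if the button in the square recess is pressed (more than 2 mm) (value of joint mode_button above 0.002 m).
It fails at once if the fingers touch the button in the round recess (contact force between the fingers and zero_button above 0.5 N).
It fails at once if the board, the reel or the screwdriver is moved more than 20 mm (distance of any of board, reel, driver from where it was at the start of the episode above 0.02 m).
It also fails if it takes over 72 s, if anything falls off the work surface, if the arm or the gripper's body presses on something with over 40 N, if the wrist force passes 120 N, or if a joint passes its speed limit or range.

## Working session

There is one attempt and no reset: what is moved stays moved. The work goes in short steps, Python scripts to look and compute and a tool call to move; the robot and the scene stay as the last step left them, time stands still between calls to the robot, and variables do not carry over. Pictures are saved under pics/ and viewed, and the job is handed in when it is done.

Besides the shell and the picture viewer there is one more tool, called after ">>>" by a JSON object that holds its "method" and its "body". drive_tool: Moves the arm, as the interface text tells. Its arguments: {"type":"object","properties":{"increments":{"type":"string"},"squeeze":{"type":"number"}},"required":["increments"]}

```bash
ls; mkdir -p pics; python3 - <<'E'
from bench import ctrl, get_image, workorder
import cv2,numpy as np
s=ctrl.get_state()
for k,v in s.items(): print(k,np.round(v,4))
print(ctrl.tcp_to_grasp)
for n in ["scene","side","wrist"]:
    d=get_image(n); cv2.imwrite(f"pics/{n}0.png",cv2.cvtColor(d["img"],cv2.COLOR_RGB2BGR)); print(n,d["mtx"].tolist(),np.round(d["camera_from_world"],4).tolist(), [k for k in d])
E
```

```text
pics
time 0.0
joint_positions [ 1.2581  0.3218 -0.0701  1.4517  0.0226  1.3708 -0.0569]
qd [-0.0008  0.0006 -0.0005 -0.0001  0.001  -0.0003 -0.0015]
joint_torque [-2.00000e-04 -4.91288e+01 -4.03900e-01 -3.12527e+01 -6.37000e-02
  4.39000e-02  2.00000e-04]
position [ 0.2084 -0.6151  0.2215]
tool_rot [-1.3452  0.9663 -0.9637]
ft_force [ 0.2262  0.3278 -0.2   ]
torque [-0.0001  0.0169  0.0186]
grip_width 0.9998
-0.0187
scene [[413.626065056666, 0.0, 284.126767643499], [0.0, 413.626065056666, 210.96509813360453], [0.0, 0.0, 1.0]] [[0.2575, 0.9663, -0.0052, -0.1149], [-0.7492, 0.203, 0.6305, 0.2913], [0.6103, -0.1585, 0.7762, -1.3634], [0.0, 0.0, 0.0, 1.0]] ['img', 'mtx', 'camera_from_world']
side [[387.88325425896824, 0.0, 279.54923460041425], [0.0, 387.88325425896824, 207.29175687498696], [0.0, 0.0, 1.0]] [[0.9897, -0.1431, 0.0097, -0.4924], [0.0942, 0.6994, 0.7085, -0.1007], [-0.1082, -0.7003, 0.7056, -0.9116], [0.0, 0.0, 0.0, 1.0]] ['img', 'mtx', 'camera_from_world']
wrist [[361.253860081373, 0.0, 281.42149677153066], [0.0, 361.253860081373, 203.90988293021502], [0.0, 0.0, 1.0]] [[0.3203, -0.9473, -0.0005, -0.6492], [0.9174, 0.3103, -0.2493, 0.0296], [0.2363, 0.0794, 0.9684, -0.3905], [0.0, 0.0, 0.0, 1.0]] ['img', 'mtx', 'camera_from_world']
```

View pics/scene0.png

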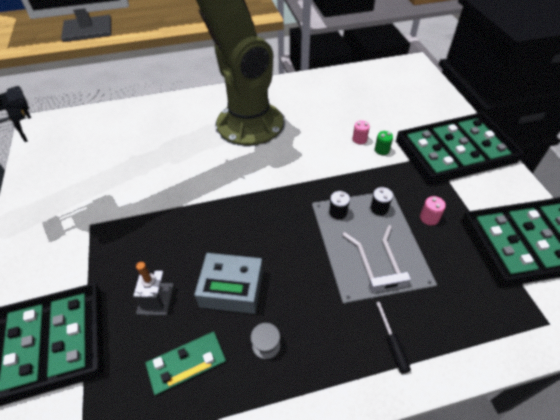

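View pics/side0.png

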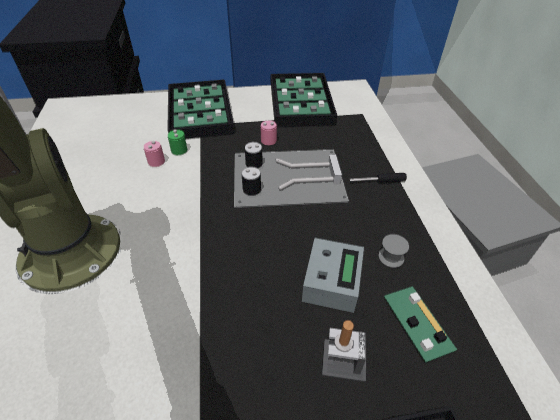

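View pics/wrist0.png

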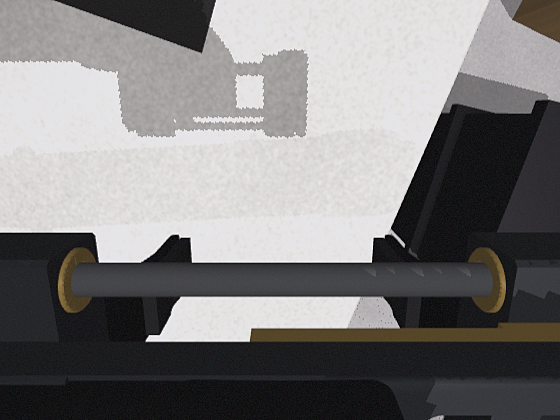

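```bash
cat > h.py <<'E'
from bench import ctrl, get_image, workorder
import cv2,numpy as np
from scipy.spatial.transform import Rotation as R
def snap(n,name=None,crop=None,scale=1):
    d=get_image(n)
    if name:
        im=cv2.cvtColor(d["img"],cv2.COLOR_RGB2BGR)
        if crop: x0,y0,x1,y1=crop; im=im[y0:y1,x0:x1]
        im=cv2.resize(im,None,fx=scale,fy=scale,interpolation=cv2.INTER_CUBIC)
        cv2.imwrite(f"pics/{name}.png",im)
    return d
def cal(n):
    d=get_image(n); return d["mtx"],d["camera_from_world"]
def ray(c,uv):
    K,T=c; p=np.array([(uv[0]-K[0,2])/K[0,0],-(uv[1]-K[1,2])/K[1,1],-1.])
    Rm=T[:3,:3]; return -Rm.T@T[:3,3], Rm.T@p
def onz(c,uv,z):
    o,d=ray(c,uv); return o+d*(z-o[2])/d[2]
def proj(c,P):
    K,T=c; q=T[:3,:3]@np.asarray(P,float)+T[:3,3]
    return np.array([K[0,0]*q[0]/-q[2]+K[0,2], K[1,1]*-q[1]/-q[2]+K[1,2]])
def tri(cs,uvs):
    A=np.zeros((3,3));b=np.zeros(3)
    for c,uv in zip(cs,uvs):
        o,d=ray(c,uv); d=d/np.linalg.norm(d);M=np.eye(3)-np.outer(d,d);A+=M;b+=M@o
    return np.linalg.solve(A,b)
def st():
    s=ctrl.get_state(); r=R.from_rotvec(s["tool_rot"]).as_matrix()
    print("t",round(s["time"],2),"pos",np.round(s["position"],4),"F",np.round(s["ft_force"],1),"grip",round(s["grip_width"],3)); print(np.round(r,3)); return s,r
E
python3 - <<'E'
import cv2
a=cv2.imread("pics/scene0.png");b=cv2.imread("pics/side0.png")
def c(im,n,x0,y0,x1,y1,s): cv2.imwrite(f"pics/{n}.png",cv2.resize(im[y0:y1,x0:x1],None,fx=s,fy=s,interpolation=cv2.INTER_CUBIC))
c(a,"sc_f",300,170,450,305,5)
c(b,"si_f",220,130,360,215,5)
c(a,"sc_s",125,240,275,325,5)
c(b,"si_s",285,230,385,385,4)
E
python3 -c "
from h import *
s,r=st()"
```

```text
t 0.15 pos [ 0.2084 -0.6152  0.2217] F [ 0.1 -0.1  0.1] grip 1.002
[[ 0.321 -0.001  0.947]
 [-0.947  0.001  0.321]
 [-0.001 -1.    -0.   ]]
```

View pics/sc_f.png

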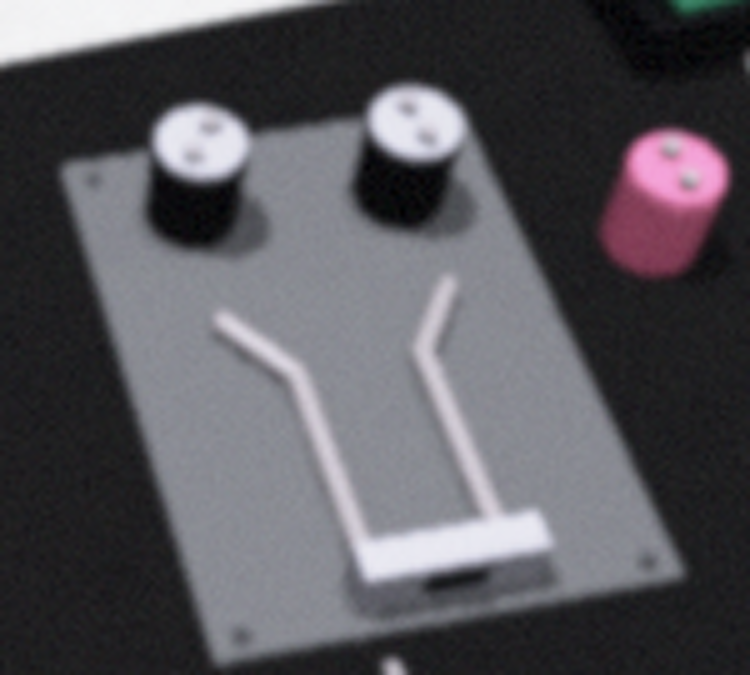

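View pics/si_f.png

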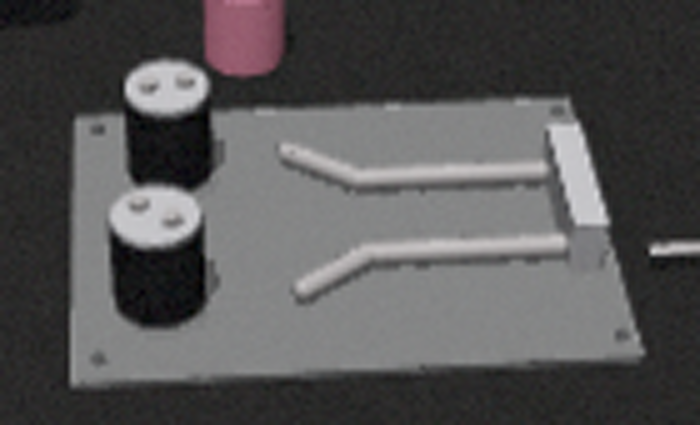

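View pics/sc_s.png

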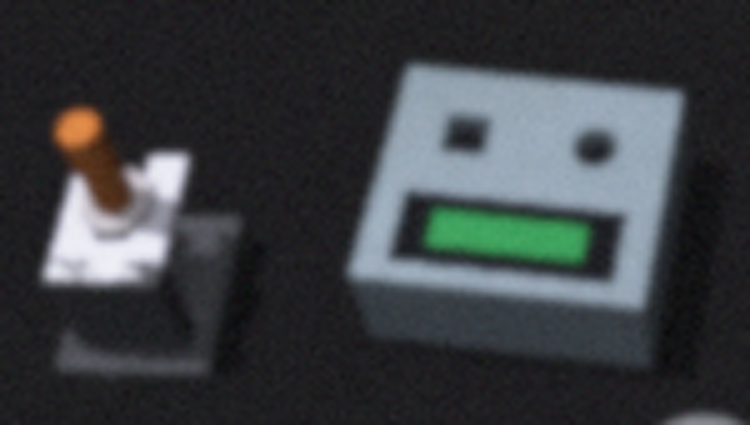

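View pics/si_s.png

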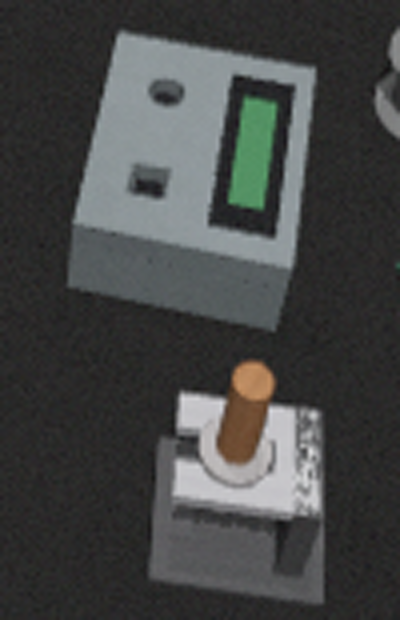

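```bash
cat > m.py <<'E'
from h import *
from scipy.optimize import least_squares
S=cal("scene");D=cal("side")
def cv(o,s,l): return [((u+.5)/s-.5+o[0],(v+.5)/s-.5+o[1]) for u,v in l]
def fit(pts,g):
    def f(p):
        c,s=np.cos(p[2]),np.sin(p[2]);e=[]
        for cam,L,uv in pts:
            x,y,z=np.array(L)/1000
            e.append(proj(cam,[p[0]+c*x-s*y,p[1]+s*x+c*y,z])-uv)
        return np.concatenate(e)
    r=least_squares(f,g,loss="soft_l1");print(np.round(r.x,4),np.round(f(r.x).reshape(-1,2),1).tolist());return r.x
L=[(-275,-115,8),(30,115,8),(30,-115,8)]
pts=[(S,l,u) for l,u in zip(L,cv((300,170),5,[(62,165),(685,575),(215,665)]))]
L=[(-275,115,8),(30,115,8),(30,-115,8),(-275,-115,8)]
pts+=[(D,l,u) for l,u in zip(L,cv((220,130),5,[(76,117),(570,98),(643,354),(72,383)]))]
F=fit(pts,[.65,.25,0])
L=[(-55,-65,60),(-55,65,60),(55,65,60),(55,-65,60),(-22,30,60),(-22,-30,60)]
pts=[(S,l,u) for l,u in zip(L,cv((125,240),5,[(408,65),(685,92),(645,308),(350,278),(594,146),(466,134)]))]
pts+=[(D,l,u) for l,u in zip([L[1],L[2],L[3],L[0],L[4],L[5]],cv((285,230),4,[(118,32),(316,67),(292,268),(75,225),(166,92),(149,181)]))]
C=fit(pts,[.65,-.25,0])
L=[(-25,24,70),(-25,-24,70)]
pts=[(S,(-25,24,70),cv((125,240),5,[(190,155)])[0])]+[(D,l,u) for l,u in zip(L,cv((285,230),4,[(179,393),(174,502)]))]
T=fit(pts,[.65,-.5,0])
def fr(F,w):
    c,s=np.cos(F[2]),np.sin(F[2]);d=w[:2]-F[:2];return np.array([c*d[0]+s*d[1],-s*d[0]+c*d[1]])
def to(F,x,y):
    c,s=np.cos(F[2]),np.sin(F[2]);return np.array([F[0]+c*x-s*y,F[1]+s*x+c*y])
for n,a,b in [("y-",(200,142),(156,215)),("y+",(416,122),(168,87))]:
    a=cv((300,170),5,[a])[0];b=cv((220,130),5,[b])[0]
    p=tri([S,D],[a,b]);m=(onz(S,a,.068)+onz(D,b,.068))/2
    print("cap",n,p,onz(S,a,.068),onz(D,b,.068),"feeder",fr(F,m)*1000)
for n,z,a,b in [("top",.135,(80,130),(253,381)),("collar",.075,(112,211),(237,450))]:
    a=cv((125,240),5,[a])[0];b=cv((285,230),4,[b])[0]
    p=tri([S,D],[a,b]);print(n,p,onz(S,a,z),onz(D,b,z),fr(T,p)*1000)
print("zero",to(C,-.022,.03),"mouth",to(F,-.11,0),"stop",to(F,0,0))
E
python3 m.py
```

```text
[ 0.6717  0.1877 -0.065 ] [[-1.2, 0.1], [-0.1, 0.4], [-0.5, 0.0], [-0.7, -0.9], [0.1, -1.1], [0.8, -0.6], [-0.3, -0.9]]
[ 0.5894 -0.168  -0.3754] [[-0.6, 0.4], [-1.1, 0.2], [-0.8, 0.1], [-0.7, -0.1], [-0.3, 0.2], [-0.5, 0.1], [-0.3, -0.7], [-0.3, -0.4], [0.4, -0.7], [-0.4, -1.2], [0.1, -1.0], [0.0, -1.0]]
[ 0.5602 -0.3421 -0.2644] [[-2.1, 0.2], [-0.3, 0.1], [0.1, -1.5]]
cap y- [0.441591   0.14906887 0.06603146] [0.44192098 0.14926147 0.068     ] [0.4420372  0.14512686 0.068     ] feeder [-226.62308167  -55.33391913]
cap y+ [0.45839094 0.26154124 0.06586389] [0.45827645 0.2619156  0.068     ] [0.45896037 0.25613321 0.068     ] feeder [-217.28111597   57.34081864]
top [ 0.56032565 -0.3411764   0.13124762] [ 0.5622849  -0.33964085  0.135     ] [ 0.55975819 -0.34386372  0.135     ] [-0.09571645  0.91226348]
collar [ 0.56233793 -0.34282319  0.06989937] [ 0.56614661 -0.34222261  0.075     ] [ 0.56065818 -0.34451127  0.075     ] [ 2.27700893 -0.15138525]
zero [ 0.57989326 -0.13201545] mouth [0.56194937 0.19483781] stop [0.67171718 0.18769443]
```

>>> {"method": "drive_tool", "body": {"increments": "0 0 0 10 0;0 0 0 10 0;0 0 0 2.4 0;-43 0 26 0 0;-43 0 26 0 0;-43 0 26 0 0;-43 0 26 0 0;-43 0 26 0 0;-43 0 26 0 0;-43 0 26 0 0;-43 0 26 0 0;-43 0 26 0 0;-43 0 26 0 0"}}

```text
time: 1.88
position: [0.4964, -0.2018, 0.2227]
tool_rot: [-1.178, 1.256, -1.257]
ft_force: [-0.4, -0.4, 0.0]
grip_width: 0.999
```

```bash
cat >> h.py <<'E'
def go(target,heading=None):
    s,r=st(); d=np.array(target)-s["position"]; l=r.T@d*1000
    h=np.degrees(np.arctan2(r[1,2],r[0,2])); print("delta tool mm",np.round(l,1),"heading z deg",round(h,2), "yaw needed" , None if heading is None else round(h-heading,2))
E
python3 - <<'E'
from h import *
go([0.4584,0.2590,0.12],-3.7)
c=cal("scene");d=cal("side")
print(onz(c,(430,222),0.0),onz(d,(268,143),0))
snap("scene","sc1");snap("wrist","wr1")
E
```

```text
t 1.88 pos [ 0.4964 -0.2018  0.2227] F [-0.4 -0.4  0. ] grip 0.999
[[-0.064  0.     0.998]
 [-0.998 -0.001 -0.064]
 [ 0.001 -1.     0.   ]]
delta tool mm [-457.5  102.4  -67.6] heading z deg -3.69 yaw needed 0.01
[0.53060724 0.37884462 0.        ] [0.51352183 0.36455152 0.        ]
```

>>> {"method": "drive_tool", "body": {"increments": "-46 0 -7 0 0;-46 0 -7 0 0;-46 0 -7 0 0;-46 0 -7 0 0;-46 0 -7 0 0;-46 0 -7 0 0;-46 0 -7 0 0;-46 10 -7 0 0;-46 20 -7 0 0;-43 25 -5 0 0;0 25 0 0 0"}}

```text
time: 3.45
position: [0.4566, 0.2598, 0.142]
tool_rot: [-1.179, 1.254, -1.252]
ft_force: [-0.2, -0.7, -0.1]
grip_width: 1.001
```

```bash
python3 - <<'E'
from h import *
go([0.4584,0.2590,0.14],-3.7)
d=snap("wrist","wr2");snap("scene","sc2",(300,100,500,300),3.5);snap("side","si2",(200,60,360,220),4)
print(np.round(d["camera_from_world"],3).tolist())
E
```

```text
t 3.45 pos [0.4566 0.2598 0.142 ] F [-0.2 -0.7 -0.1] grip 1.001
[[-0.06   0.     0.998]
 [-0.998  0.002 -0.06 ]
 [-0.002 -1.     0.   ]]
delta tool mm [0.7 2.  1.8] heading z deg -3.47 yaw needed 0.23
[[-0.061, -0.998, -0.0, 0.288], [0.967, -0.059, -0.249, -0.416], [0.248, -0.016, 0.969, -0.422], [0.0, 0.0, 0.0, 1.0]]
```

View pics/wr2.png

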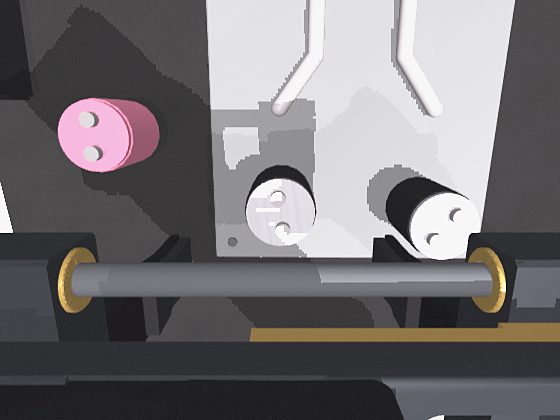

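View pics/sc2.png

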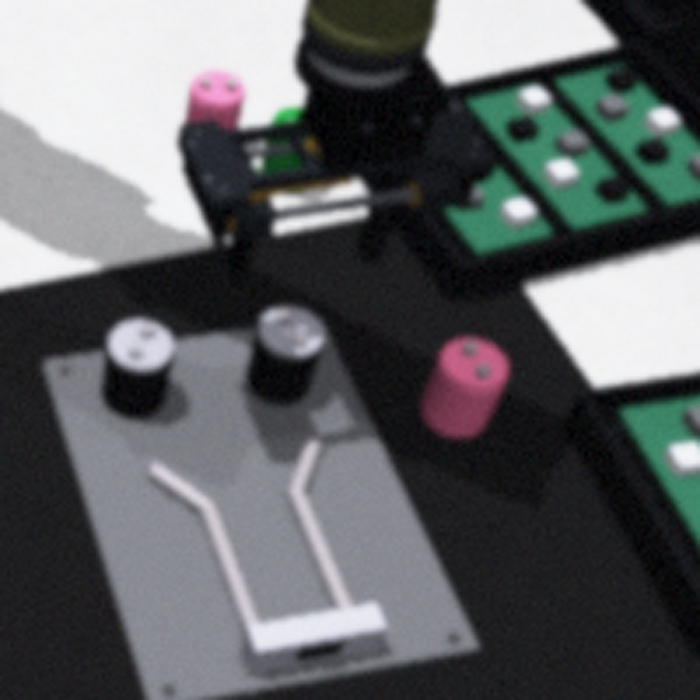

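View pics/si2.png

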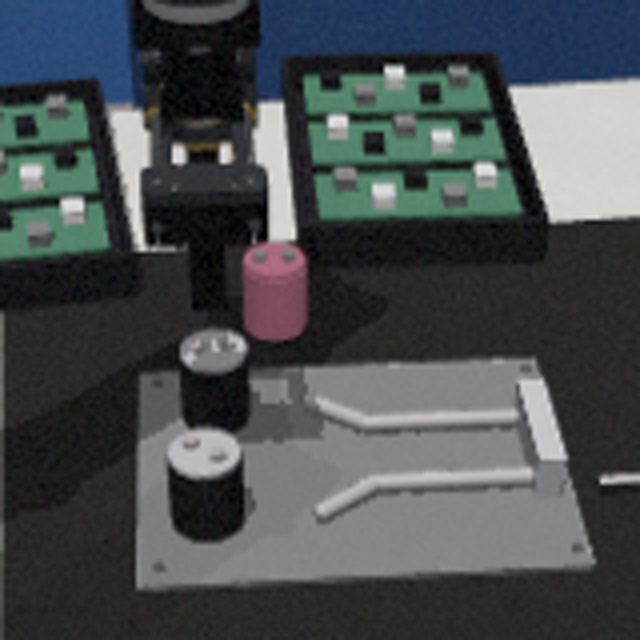

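```bash
python3 - <<'E'
from h import *
w=cal("wrist")
for uv in [(281,211),(444,223)]: print(onz(w,uv,.068))
print("grip pt proj",proj(w,[.4566,.2598,.142+.0187]),proj(w,[.4566,.2598,.142]))
E
```

```text
[0.45890942 0.25545004 0.068     ]
[0.44275123 0.14418548 0.068     ]
grip pt proj [271.86800239 274.47002701] [272.72080507 257.46572118]
```

>>> {"method": "drive_tool", "body": {"increments": "0 20 1 0.2 0;0 20 1 0 0;0 20 0 0 0;0 20 0 0 0;0 20 0 0 0;0 13 0 0 0;0 0 0 0 120;0 0 0 0 120;0 0 0 0 120;0 0 0 0 120;0 0 0 0 120;0 0 0 0 120", "squeeze": 6}}

```text
time: 5.15
position: [0.4595, 0.2578, 0.0301]
tool_rot: [-1.175, 1.258, -1.259]
ft_force: [0.0, 1.2, 2.7]
grip_width: 0.572
```

```bash
python3 - <<'E'
from h import *
go([0.4938,0.1993,0.029],-3.7)
snap("wrist","wr3");snap("side","si3",(200,60,360,220),4)
E
```

```text
t 5.15 pos [0.4595 0.2578 0.0301] F [0.  1.2 2.7] grip 0.572
[[-0.067  0.001  0.998]
 [-0.998  0.001 -0.067]
 [-0.001 -1.     0.001]]
delta tool mm [56.1  1.1 38.1] heading z deg -3.86 yaw needed -0.16
```

View pics/wr3.png

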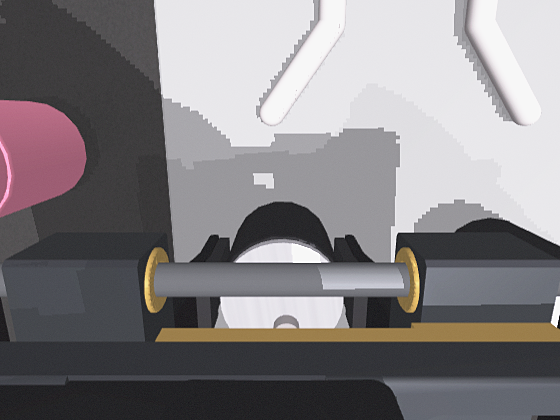

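View pics/si3.png

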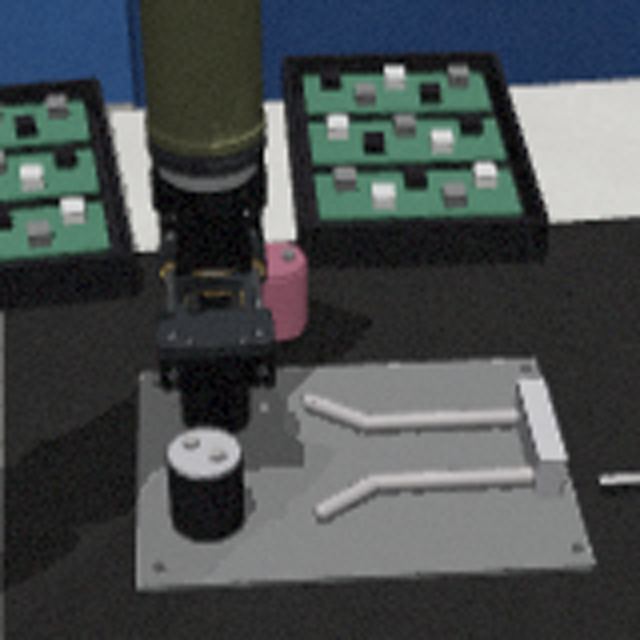

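>>> {"method": "drive_tool", "body": {"increments": "4 0 3 -0.1 120;8 0 5 0 120;8 0 5 0 120;8 0 5 0 120;8 0 5 0 120;8 0 5 0 120;8 0 5 0 120;4 0 4 0 120;0 0 4 0 120;0 0 10 0 120;0 0 12 0 120;0 0 12 0 120;0 0 0 0 120"}}

```text
time: 6.88
position: [0.5307, 0.1951, 0.0292]
tool_rot: [-1.178, 1.258, -1.259]
ft_force: [1.0, 0.2, 1.3]
grip_width: 0.574
```

```bash
python3 - <<'E'
from h import *
go([0.6467,0.1893,0.029],-3.7)
snap("wrist","wr4");snap("side","si4",(200,60,360,220),4);snap("scene","sc4",(300,150,450,300),5)
E
```

```text
t 6.88 pos [0.5307 0.1951 0.0292] F [1.  0.2 1.3] grip 0.574
[[-0.067 -0.     0.998]
 [-0.998 -0.001 -0.067]
 [ 0.001 -1.    -0.   ]]
delta tool mm [ -2.    0.2 116.1] heading z deg -3.82 yaw needed -0.12
```

View pics/wr4.png

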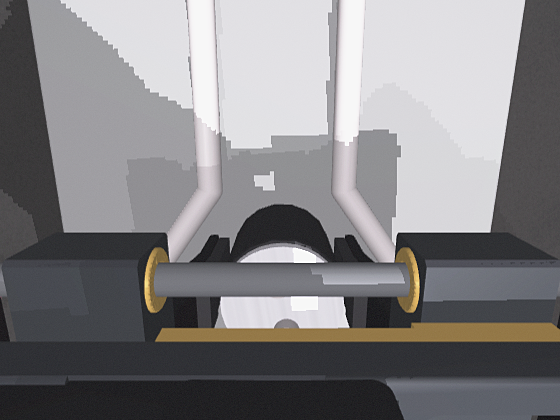

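View pics/si4.png

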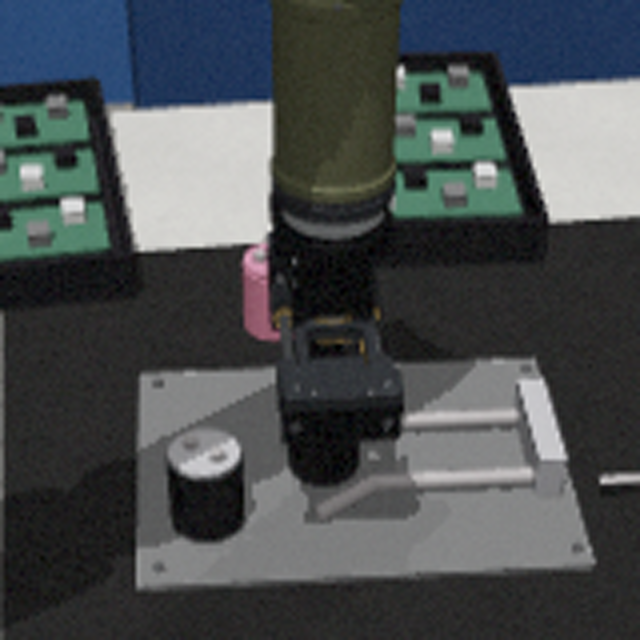

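View pics/sc4.png

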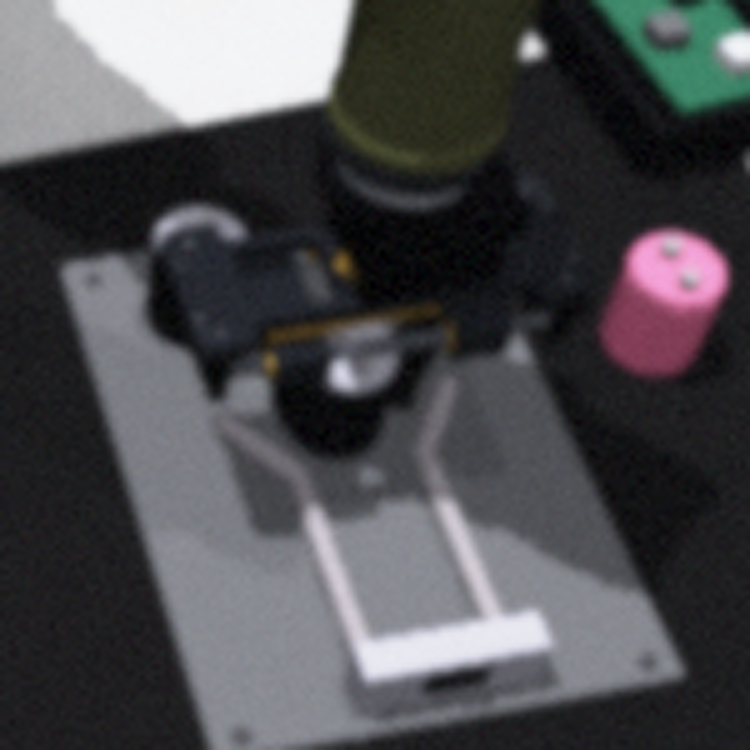

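>>> {"method": "drive_tool", "body": {"increments": "-2.5 0 6 0 120;0 0 10 0 120;0 0 12 0 120;0 0 12 0 120;0 0 12 0 120;0 0 12 0 120;0 0 12 0 120;0 0 12 0 120;0 0 10 0 120;0 0 8 0 120;0 0 4 0 120;0 0 0 0 120"}}

```text
time: 8.52
position: [0.6402, 0.1915, 0.0294]
tool_rot: [-1.177, 1.258, -1.258]
ft_force: [-0.4, -0.3, -2.3]
grip_width: 0.574
```

```bash
python3 - <<'E'
from h import *
go([0.6467,0.1893,0.029],-3.7)
snap("wrist","wr5");snap("side","si5",(200,60,360,220),4)
E
```

```text
t 8.53 pos [0.6402 0.1915 0.0294] F [-0.4 -0.3 -2.3] grip 0.574
[[-0.066 -0.     0.998]
 [-0.998 -0.    -0.066]
 [ 0.    -1.    -0.   ]]
delta tool mm [1.7 0.4 6.6] heading z deg -3.78 yaw needed -0.08
```

View pics/wr5.png

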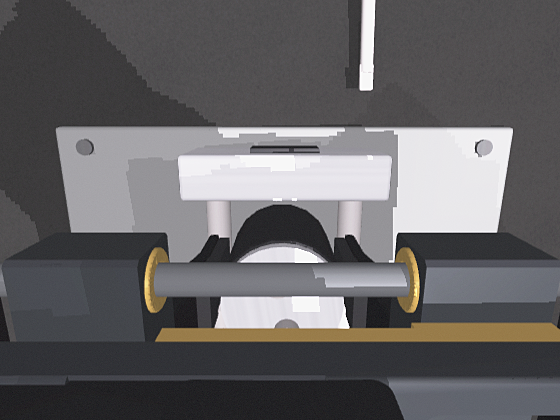

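View pics/si5.png

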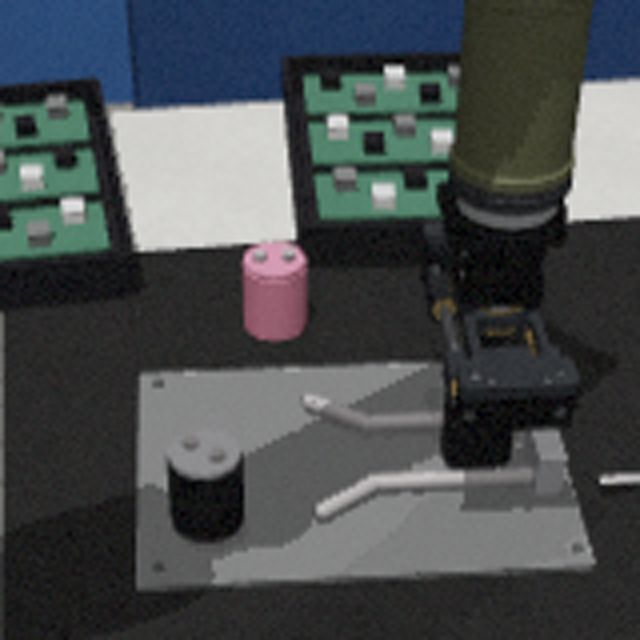

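>>> {"method": "drive_tool", "body": {"increments": "0 0 3 0 120;0 0 3 0 120;0 0 2 0 120;0 0 2 0 120;0 0 0 0 120"}}

```text
time: 9.25
position: [0.649, 0.191, 0.0293]
tool_rot: [-1.18, 1.259, -1.257]
ft_force: [-4.2, -0.8, 0.2]
grip_width: 0.571
```

```bash
python3 - <<'E'
from h import *
go([0.6467,0.1893,0.029],-3.7)
snap("wrist","wr6")
E
```

```text
t 9.25 pos [0.649  0.191  0.0293] F [-4.2 -0.8  0.2] grip 0.571
[[-0.066 -0.002  0.998]
 [-0.998 -0.001 -0.066]
 [ 0.001 -1.    -0.002]]
delta tool mm [ 1.8  0.3 -2.2] heading z deg -3.76 yaw needed -0.06
```

View pics/wr6.png

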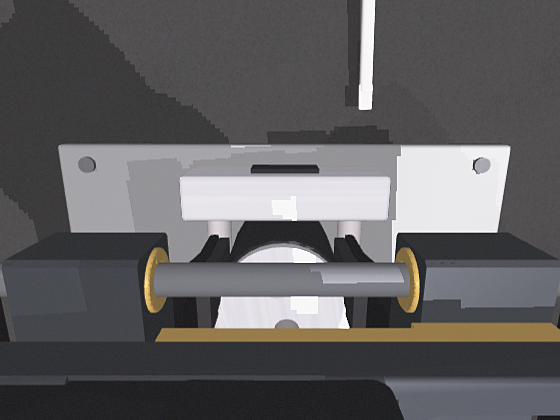

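>>> {"method": "drive_tool", "body": {"increments": "0 0 0 0 0;0 0 0 0 0;0 0 0 0 0;0 0 0 0 0;0 -20 0 0 0;0 -30 0 0 0;0 -30 0 0 0;0 -20 -12 0 0;8 -5 -27 0 0;8 0 -27 0 0;8 0 -27 0 0;8 0 -27 0 0;8 0 -27 0 0;8 0 -27 0 0;8 0 -27 0 0;2 0 0 0 0;0 0 0 0 0"}}

```text
time: 11.42
position: [0.4469, 0.1463, 0.1357]
tool_rot: [-1.175, 1.255, -1.259]
ft_force: [-0.1, 0.7, -0.3]
grip_width: 1.001
```

```bash
python3 - <<'E'
from h import *
go([0.4428,0.146,0.0295],-3.75)
d=snap("wrist","wr7");snap("side","si7",(200,60,360,220),4)
E
```

```text
t 11.43 pos [0.4469 0.1463 0.1357] F [-0.1  0.7 -0.3] grip 1.001
[[-0.066  0.003  0.998]
 [-0.998 -0.    -0.066]
 [ 0.    -1.     0.003]]
delta tool mm [  0.6 106.1  -4.4] heading z deg -3.78 yaw needed -0.03
```

View pics/wr7.png

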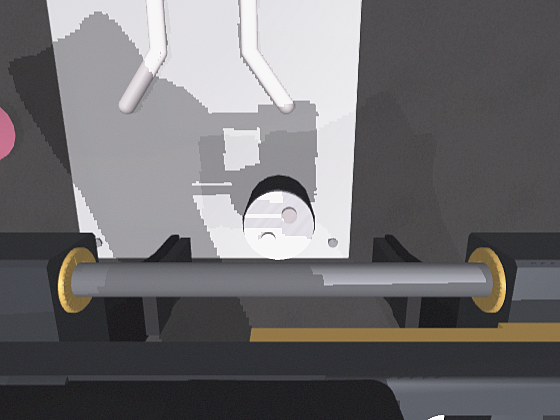

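View pics/si7.png

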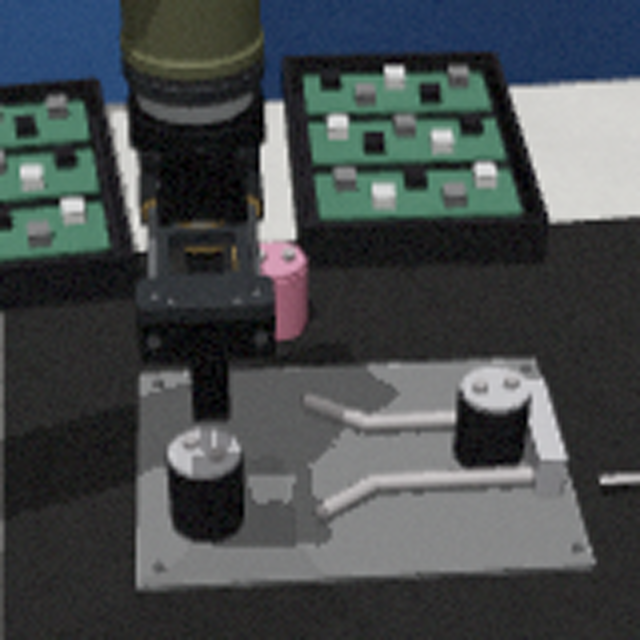

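>>> {"method": "drive_tool", "body": {"increments": "0 15 -2 0 0;0 20 -2 0 0;0 20 0 0 0;0 20 0 0 0;0 20 0 0 0;0 11 0 0 0;0 0 0 0 120;0 0 0 0 120;0 0 0 0 120;0 0 0 0 120;0 0 0 0 120;0 0 0 0 120", "squeeze": 6}}

```text
time: 13.02
position: [0.4422, 0.1469, 0.029]
tool_rot: [-1.176, 1.257, -1.258]
ft_force: [-0.3, 0.2, 2.5]
grip_width: 0.573
```

```bash
python3 - <<'E'
from h import *
# lane line through (0.6402,.1915) heading -3.75deg
h=np.radians(-3.75)
p=np.array([.649,.191])-.155*np.array([np.cos(h),np.sin(h)]);print(p)
go([*p,0.0295],-3.75)
snap("wrist","wr8")
E
```

```text
[0.49433187 0.20113749]
t 13.03 pos [0.4422 0.1469 0.029 ] F [-0.3  0.2  2.5] grip 0.573
[[-0.066  0.001  0.998]
 [-0.998  0.    -0.066]
 [-0.    -1.     0.001]]
delta tool mm [-57.6  -0.4  48.4] heading z deg -3.77 yaw needed -0.02
```

View pics/wr8.png

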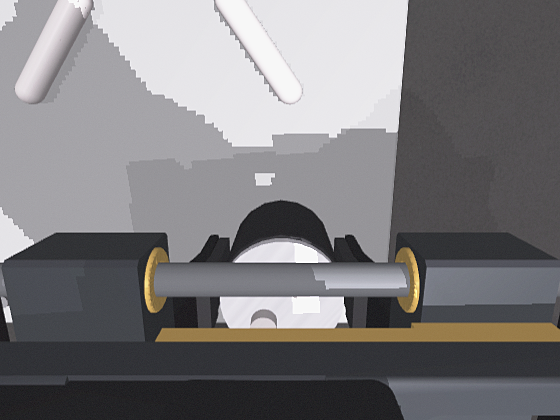

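>>> {"method": "drive_tool", "body": {"increments": "-4 0 3 0 120;-8 0 7 0 120;-8 0 7 0 120;-8 0 7 0 120;-8 0 7 0 120;-8 0 7 0 120;-8 0 6 0 120;-5.5 0 5 0 120;0 0 5 0 120;0 0 10 0 120;0 0 12 0 120;0 0 0 0 120"}}

```text
time: 14.58
position: [0.5233, 0.1982, 0.0285]
tool_rot: [-1.175, 1.258, -1.259]
ft_force: [0.6, -0.4, -0.7]
grip_width: 0.573
```

```bash
python3 - <<'E'
from h import *
h=np.radians(-3.75)
p=np.array([.649,.191])-.050*np.array([np.cos(h),np.sin(h)]);print(p)
go([*p,0.0295],-3.75)
snap("wrist","wr9")
E
```

```text
[0.59910705 0.19427016]
t 14.57 pos [0.5233 0.1982 0.0285] F [ 0.6 -0.4 -0.7] grip 0.573
[[-0.068  0.002  0.998]
 [-0.998  0.    -0.068]
 [-0.001 -1.     0.002]]
delta tool mm [-1.2 -0.9 75.9] heading z deg -3.87 yaw needed -0.12
```

View pics/wr9.png

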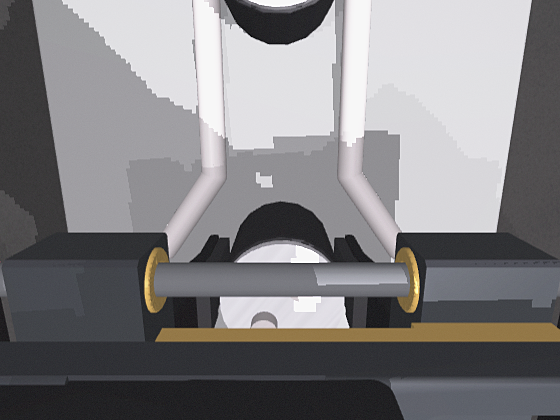

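>>> {"method": "drive_tool", "body": {"increments": "0 0 6 -0.1 120;0 0 10 0 120;0 0 12 0 120;0 0 12 0 120;0 0 12 0 120;0 0 10 0 120;0 0 6 0 120;0 0 4 0 120;0 0 3 0 120;0 0 2 0 120;0 0 2 0 120;0 0 0 0 120"}}

```text
time: 16.12
position: [0.5979, 0.194, 0.0283]
tool_rot: [-1.183, 1.258, -1.255]
ft_force: [-6.4, -0.4, 4.2]
grip_width: 0.576
```

```bash
python3 - <<'E'
from h import *
go([.5991,.1943,0.0295],-3.75)
snap("wrist","wr10");snap("side","si10",(200,60,360,220),4)
E
```

```text
t 16.12 pos [0.5979 0.194  0.0283] F [-6.4 -0.4  4.2] grip 0.576
[[-0.063 -0.004  0.998]
 [-0.998 -0.001 -0.063]
 [ 0.001 -1.    -0.004]]
delta tool mm [-0.4 -1.2  1.1] heading z deg -3.64 yaw needed 0.11
```

View pics/wr10.png

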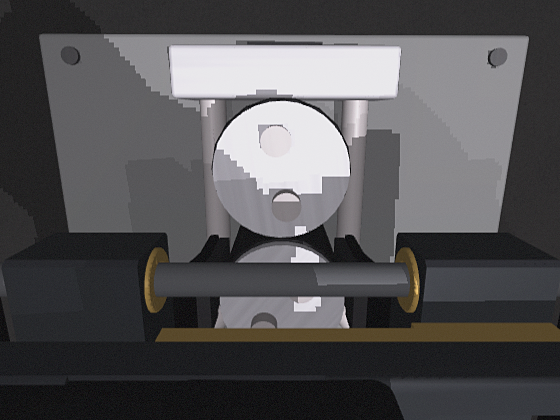

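>>> {"method": "drive_tool", "body": {"increments": "0 0 0 0 0;0 0 0 0 0;0 0 0 0 0;0 0 0 0 0;0 -20 0 0 0;0 -35 0 0 0;0 -40 0 0 0;0 -40 0 0 0;15 -40 0 0 0;45 -20 0 0 0;50 0 0 0 0;50 0 0 0 0;50 0 0 0 0;50 0 0 0 0;50 0 0 0 0;50 0 0 0 0;50 0 0 0 0;50 0 0 0 0;50 0 0 0 0;28 0 0 0 0"}}

```text
time: 18.73
position: [0.565, -0.3463, 0.2247]
tool_rot: [-1.177, 1.257, -1.26]
ft_force: [-0.0, 0.7, 0.1]
grip_width: 1.001
```

```bash
python3 - <<'E'
from h import *
go([.562,-.343,0.22],-3.75)
w=snap("wrist","wr11");snap("side","si11",(200,130,400,230),4);snap("scene","sc11",(300,150,450,300),5)
c=(w["mtx"],w["camera_from_world"])
print(proj(c,[.562,-.343,.135]),proj(c,[.562,-.343,.075]))
E
```

```text
t 18.73 pos [ 0.565  -0.3463  0.2247] F [-0.   0.7  0.1] grip 1.001
[[-0.067  0.001  0.998]
 [-0.998 -0.001 -0.067]
 [ 0.001 -1.     0.001]]
delta tool mm [-3.1  4.7 -3.2] heading z deg -3.86 yaw needed -0.11
[277.29225481 212.21843235] [277.84590658 193.99019945]
```

View pics/wr11.png

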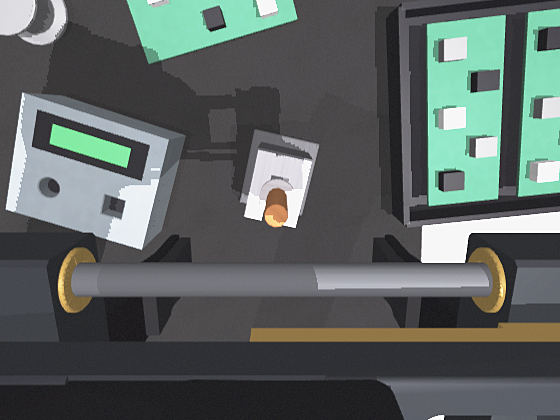

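View pics/si11.png

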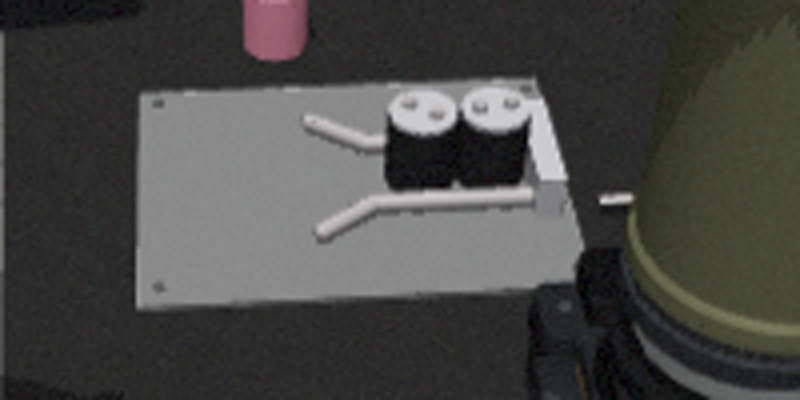

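View pics/sc11.png

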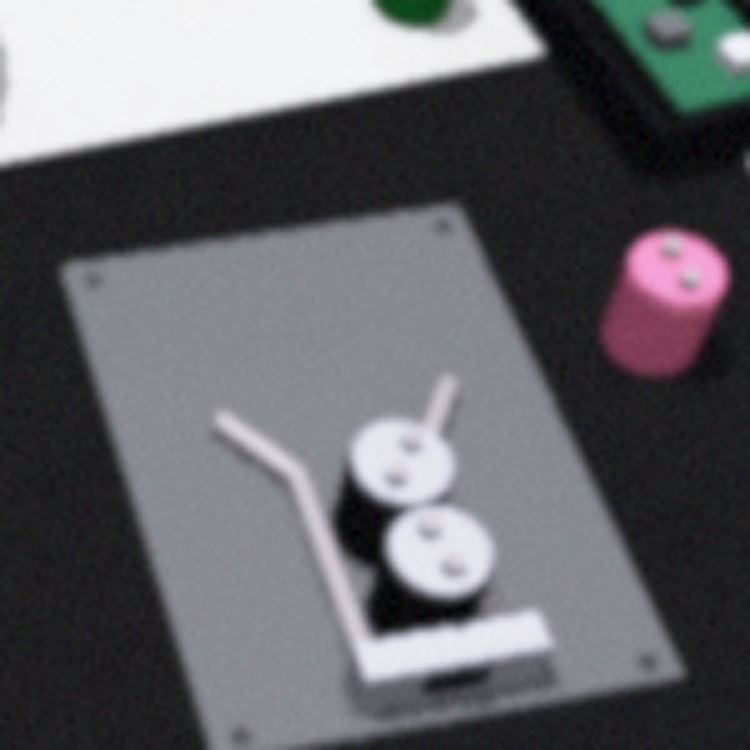

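```bash
python3 - <<'E'
from h import *
w=snap("wrist","wr12",(220,110,340,240),6)
c=(w["mtx"],w["camera_from_world"])
snap("side","si12",(285,230,385,385),4);snap("scene","sc12",(125,230,275,325),5)
E
```

```text
(no output)
```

View pics/wr12.png

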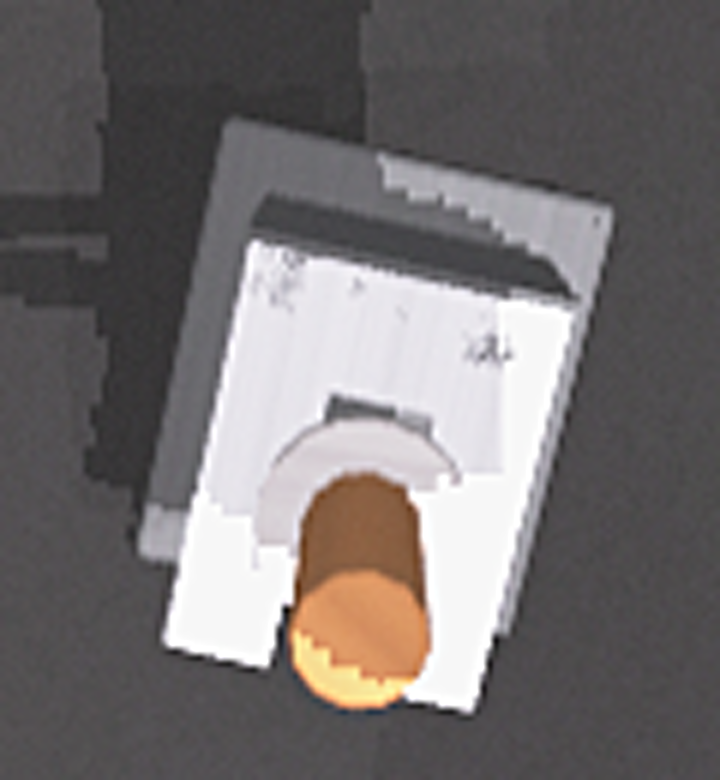

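View pics/sc12.png

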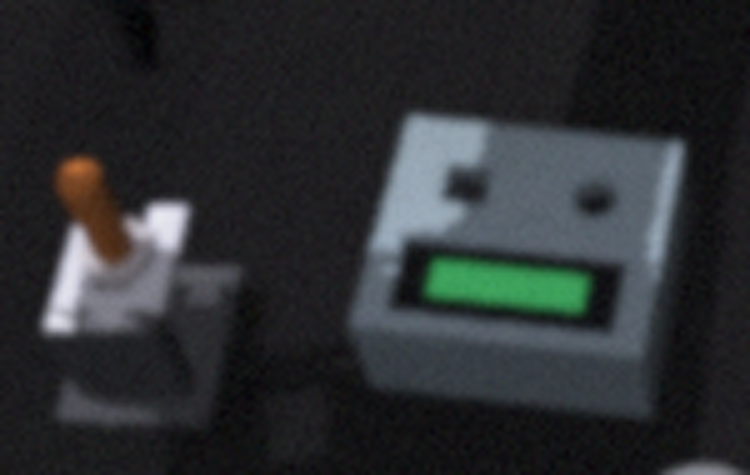

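>>> {"method": "drive_tool", "body": {"increments": "-1 15 -4.5 0 0;0 25 0 0 0;0 25 0 0 0;0 25 0 0 0;0 25 0 0 0;0 15 0 0 0;0 7 0 0 0;0 0 0 0 255;0 0 0 0 255;0 0 0 0 255;0 0 0 0 255;0 0 0 0 255;0 0 0 0 255;0 0 0 0 255", "squeeze": 30}}

```text
time: 20.78
position: [0.5613, -0.3418, 0.0865]
tool_rot: [-1.178, 1.256, -1.256]
ft_force: [0.6, 0.6, -0.7]
grip_width: 0.285
```

```bash
python3 - <<'E'
from h import *
go([.58,-.132,0.22],-3.75)
w=snap("wrist","wr13");snap("side","si13",(265,230,405,385),4);snap("scene","sc13",(105,200,265,325),5)
E
```

```text
t 20.77 pos [ 0.5613 -0.3418  0.0865] F [ 0.6  0.6 -0.7] grip 0.285
[[-0.064 -0.     0.998]
 [-0.998 -0.    -0.064]
 [ 0.    -1.    -0.   ]]
delta tool mm [-210.6 -133.5    5.2] heading z deg -3.67 yaw needed 0.08
```

View pics/wr13.png

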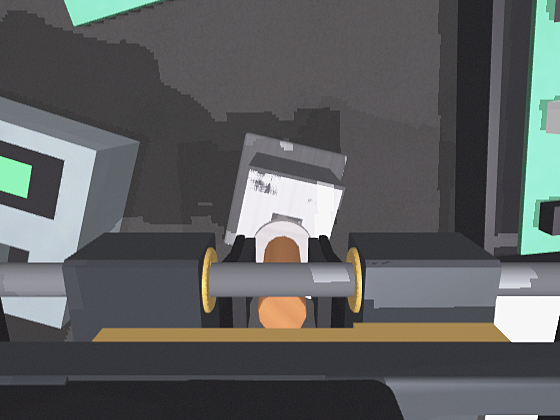

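View pics/si13.png

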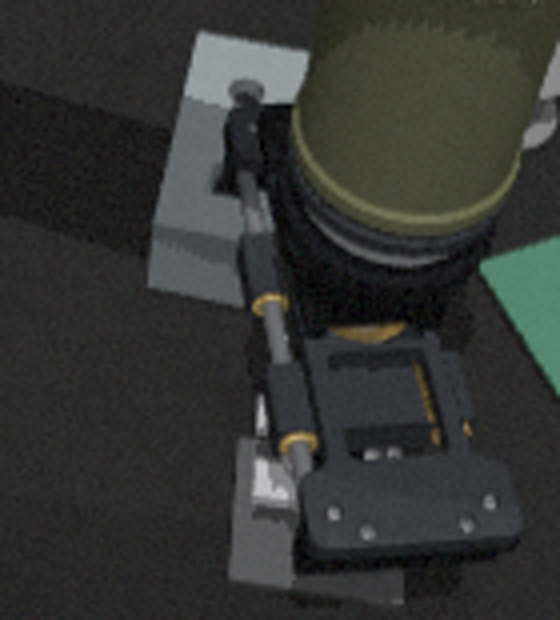

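View pics/sc13.png

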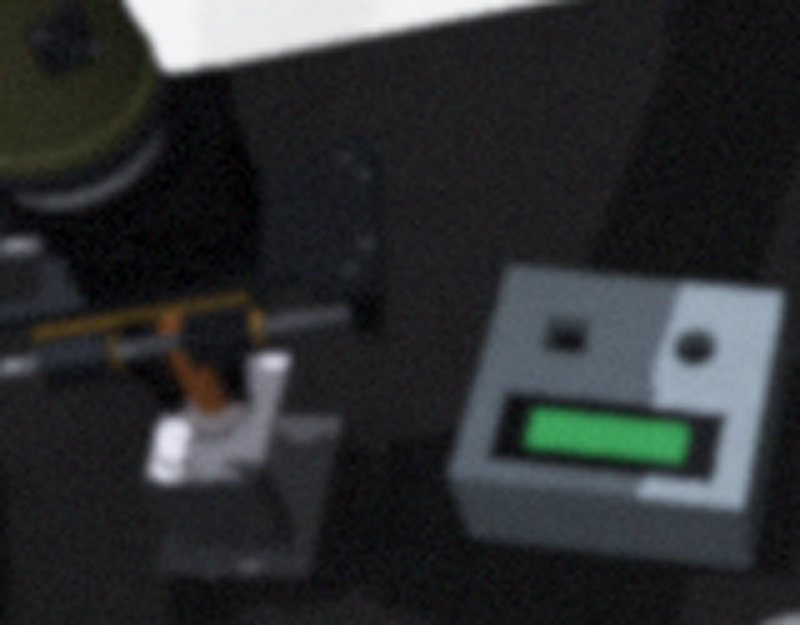

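>>> {"method": "drive_tool", "body": {"increments": "0 0 0 0 255;0 0 0 0 255;0 0 0 0 255;0 0 0 0 255"}}

```text
time: 21.42
position: [0.5613, -0.3418, 0.0865]
tool_rot: [-1.178, 1.256, -1.256]
ft_force: [0.0, 0.1, -0.8]
grip_width: 0.198
```

```bash
python3 - <<'E'
from h import *
go([.58,-.132,0.22],-3.75)
w=snap("wrist","wr14",(180,120,380,350),3)
E
```

```text
t 21.43 pos [ 0.5613 -0.3418  0.0865] F [ 0.   0.1 -0.8] grip 0.198
[[-0.064 -0.     0.998]
 [-0.998 -0.    -0.064]
 [ 0.    -1.    -0.   ]]
delta tool mm [-210.6 -133.5    5.2] heading z deg -3.68 yaw needed 0.07
```

View pics/wr14.png

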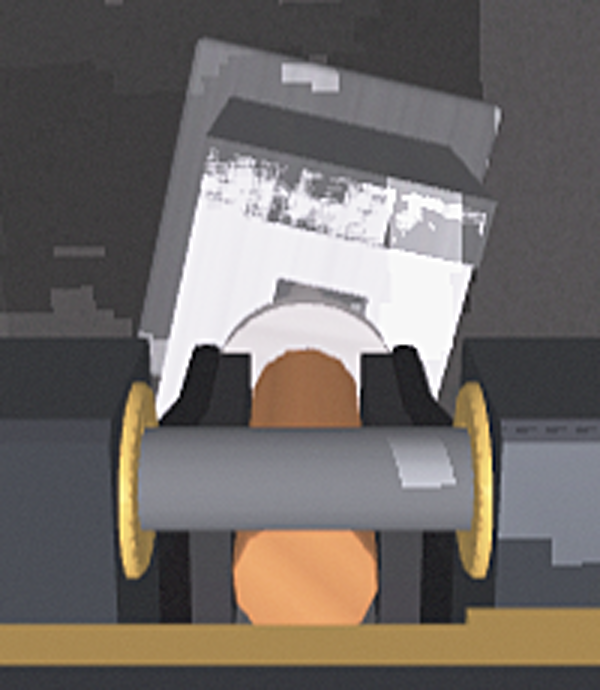

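>>> {"method": "drive_tool", "body": {"increments": "0 -10 0 0 255;0 -20 0 0 255;0 -25 0 0 255;0 -20 0 0 255;-10 0 0 0 255;-30 0 1 0 255;-40 0 1 0 255;-40 0 1 0 255;-40 0 1 0 255;-30 0 1 0 255;-16 0 0 0 255;-5 0 0 0 255;0 0 0 0 255"}}

```text
time: 23.1
position: [0.5796, -0.1326, 0.1613]
tool_rot: [-1.178, 1.257, -1.257]
ft_force: [0.1, -0.4, -0.3]
grip_width: 0.198
```

```bash
python3 - <<'E'
from h import *
go([.58,-.132,0.16],-3.75)
w=snap("wrist","wr15");a=snap("scene","sc15",(105,180,265,325),5);b=snap("side","si15",(265,200,405,345),5)
for n,d in (("scene",a),("side",b)):
    c=(d["mtx"],d["camera_from_world"])
    p=ctrl.get_state()["position"]; print(n,"tip proj",proj(c,p-[0,0,.0715]),"zero",proj(c,[.58,-.132,.06]))
E
```

```text
t 23.1 pos [ 0.5796 -0.1326  0.1613] F [ 0.1 -0.4 -0.3] grip 0.198
[[-0.065 -0.     0.998]
 [-0.998 -0.001 -0.065]
 [ 0.001 -1.    -0.   ]]
delta tool mm [-0.6  1.3  0.4] heading z deg -3.73 yaw needed 0.02
scene tip proj [241.44017764 261.99431409] zero [243.11291692 269.02427362]
side tip proj [327.51692643 243.16727034] zero [326.22758537 251.59007787]
```

View pics/wr15.png

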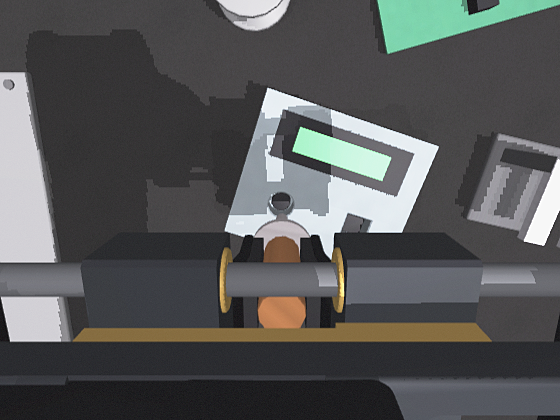

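View pics/sc15.png

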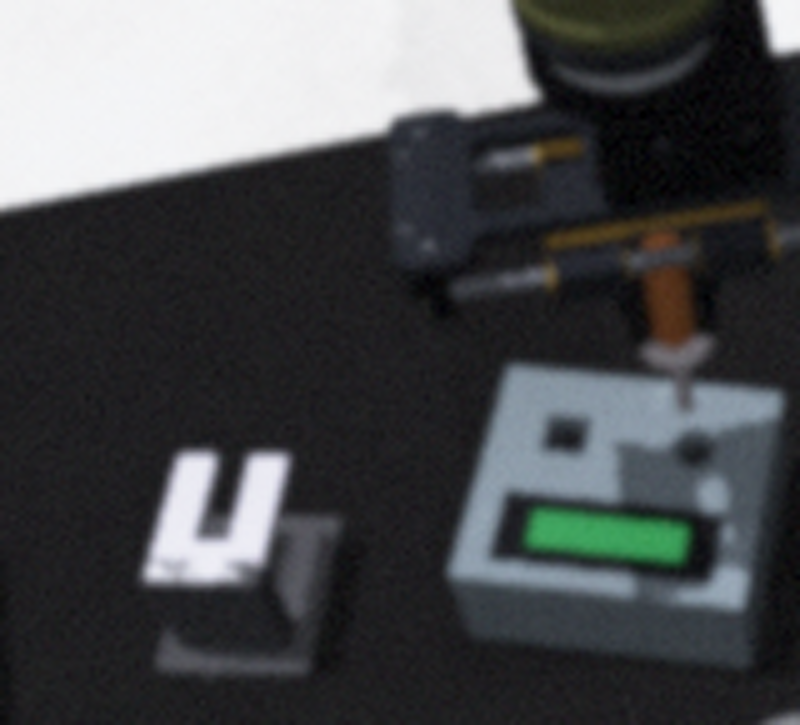

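View pics/si15.png

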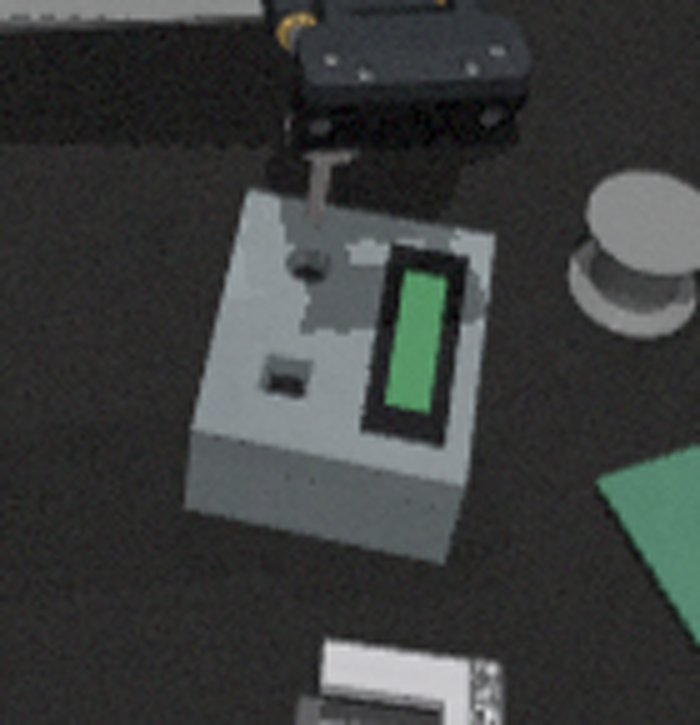

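```bash
python3 - <<'E'
from h import *
S=cal("scene");D=cal("side")
t=ctrl.get_state()["position"]-[0,0,.0715]
a=onz(S,(243.2,269.9),.06);b=onz(D,(325.7,251.4),.06)
print(a,b,tri([S,D],[(243.2,269.9),(325.7,251.4)]))
print("raw", tri([S,D],[(242.1,261.6),(328.5,244.9)]),t)
go([*((a+b)/2)[:2],0.14],-3.75)
E
```

```text
[ 0.58231434 -0.13226261  0.06      ] [ 0.57898552 -0.13133319  0.06      ] [ 0.58011693 -0.13124058  0.0581648 ]
raw [ 0.57991574 -0.13352709  0.08768031] [ 0.57967913 -0.13277676  0.08990644]
t 23.35 pos [ 0.5797 -0.1328  0.1614] F [-0.2 -0.8 -1.3] grip 0.197
[[-0.066 -0.     0.998]
 [-0.998 -0.    -0.066]
 [ 0.    -1.    -0.   ]]
delta tool mm [-1.  21.4  0.9] heading z deg -3.78 yaw needed -0.03
```

>>> {"method": "drive_tool", "body": {"increments": "-1 8 1 0 255;0 8 0 0 255;0 6 0 0 255;0 0 0 0 255"}}

```text
time: 23.85
position: [0.5803, -0.1305, 0.1386]
tool_rot: [-1.179, 1.258, -1.255]
ft_force: [-0.9, -0.9, -1.3]
grip_width: 0.199
```

```bash
python3 - <<'E'
from h import *
st()
snap("wrist","wr16",(180,120,380,350),3);a=snap("scene","sc16",(205,230,285,290),9);b=snap("side","si16",(295,215,375,275),9)
E
```

```text
t 23.85 pos [ 0.5803 -0.1305  0.1386] F [-0.9 -0.9 -1.3] grip 0.199
[[-0.064 -0.002  0.998]
 [-0.998  0.    -0.064]
 [-0.    -1.    -0.002]]
```

View pics/sc16.png

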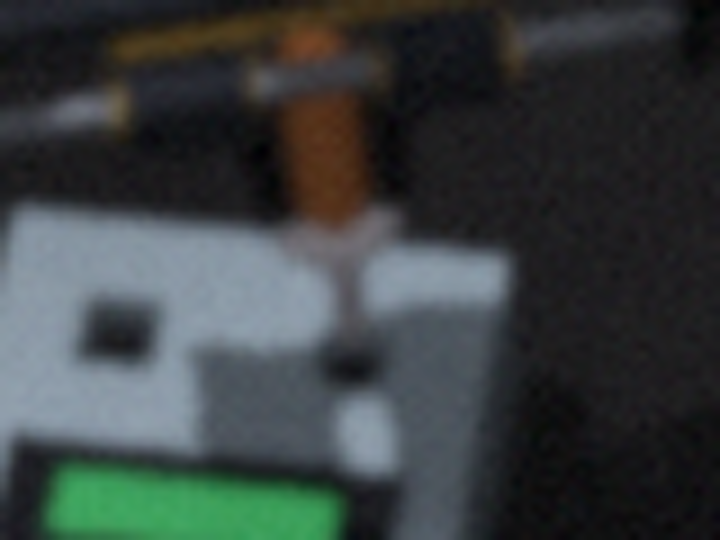

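View pics/si16.png

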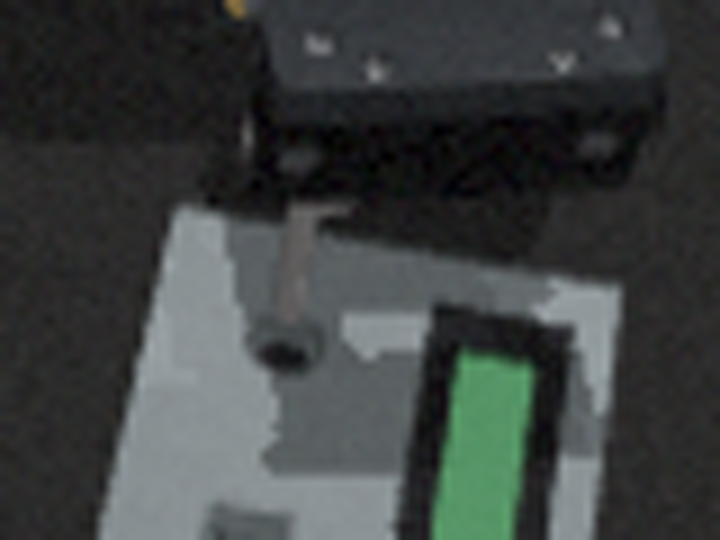

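View pics/wr16.png

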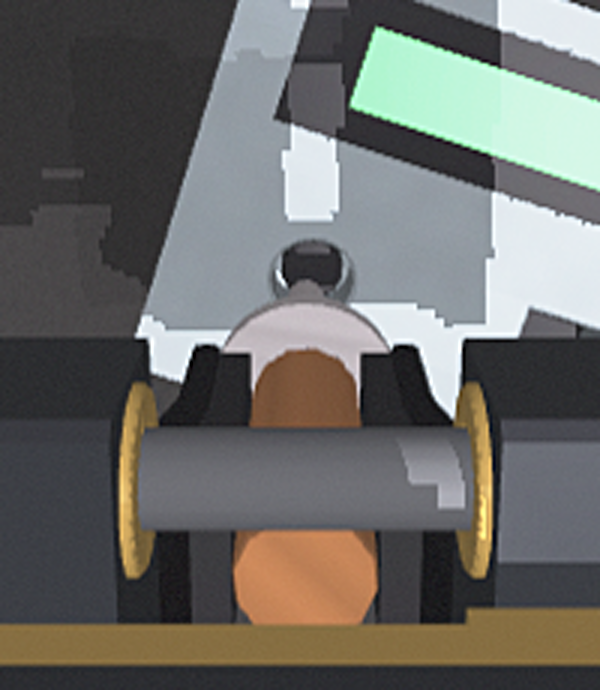

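>>> {"method": "drive_tool", "body": {"increments": "1.2 4 0.5 0 255;0 4 0 0 255;0 4 0 0 255;0 0 0 0 255"}}

```text
time: 24.5
position: [0.581, -0.1318, 0.127]
tool_rot: [-1.179, 1.257, -1.256]
ft_force: [0.4, 0.1, -0.4]
grip_width: 0.2
```

```bash
python3 - <<'E'
from h import *
st()
snap("wrist","wr17",(180,120,380,350),3);a=snap("scene","sc17",(205,230,285,290),9);b=snap("side","si17",(295,215,375,275),9)
E
```

```text
t 24.5 pos [ 0.581  -0.1318  0.127 ] F [ 0.4  0.1 -0.4] grip 0.2
[[-0.064 -0.001  0.998]
 [-0.998  0.    -0.064]
 [-0.    -1.    -0.001]]
```

View pics/si17.png

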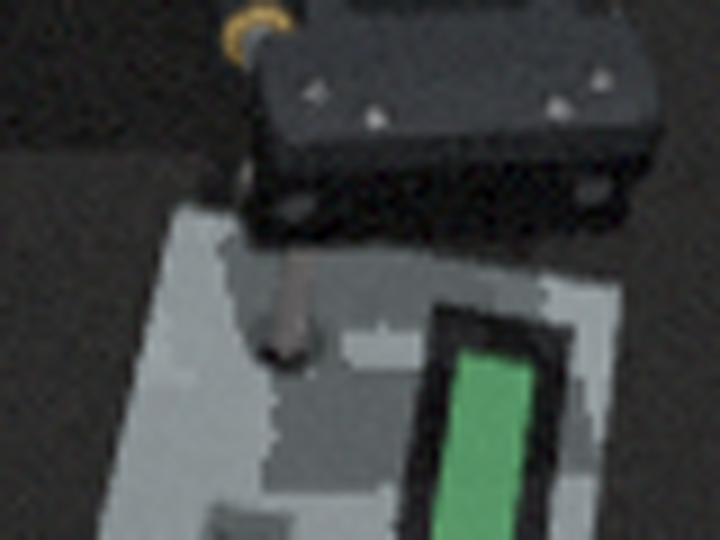

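View pics/wr17.png

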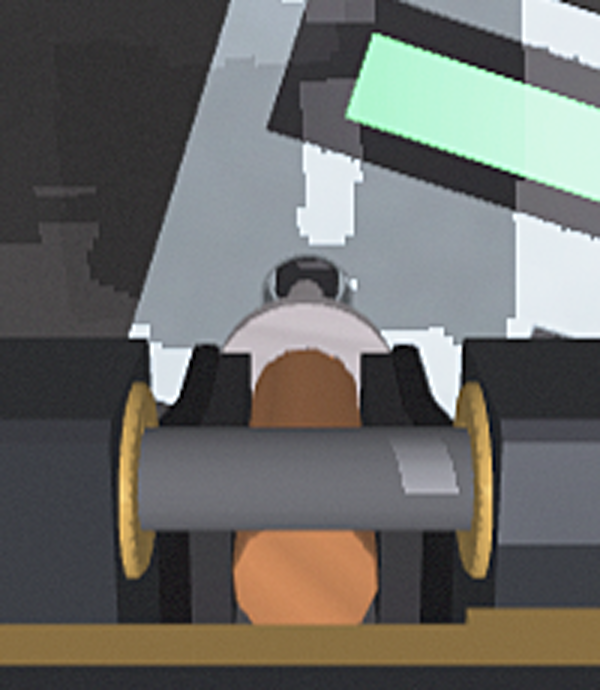

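>>> {"method": "drive_tool", "body": {"increments": "0 3 0 0 255;0 3 0 0 255;0 3 0 0 255;0 2 0 0 255;0 0 0 0 255;0 0 0 0 255"}}

```text
time: 25.4
position: [0.5815, -0.1319, 0.1169]
tool_rot: [-1.178, 1.256, -1.257]
ft_force: [0.1, -0.2, 3.9]
grip_width: 0.205
```

>>> {"method": "drive_tool", "body": {"increments": "0 1 0 0 255;0 1 0 0 255;0 0 0 0 255;0 0 0 0 255"}}

```text
time: 25.9
position: [0.5817, -0.1318, 0.116]
tool_rot: [-1.178, 1.255, -1.257]
ft_force: [-1.8, 1.8, 10.1]
grip_width: 0.198
```

>>> {"method": "drive_tool", "body": {"increments": "0 0 0 0 255;0 0 0 0 255;0 0 0 0 255;0 0 0 0 255;0 0 0 0 255;0 0 0 0 255;0 0 0 0 255;0 0 0 0 255"}}

```text
time: 26.9
position: [0.5817, -0.1319, 0.116]
tool_rot: [-1.178, 1.255, -1.257]
ft_force: [-2.2, 0.2, 9.3]
grip_width: 0.201
```

```bash
python3 - <<'E'
from h import *
st()
snap("wrist","wr18",(180,120,380,350),3)
E
```

```text
t 26.9 pos [ 0.5817 -0.1319  0.116 ] F [-2.2  0.2  9.3] grip 0.201
[[-0.064  0.001  0.998]
 [-0.998 -0.001 -0.064]
 [ 0.001 -1.     0.001]]
```

View pics/wr18.png

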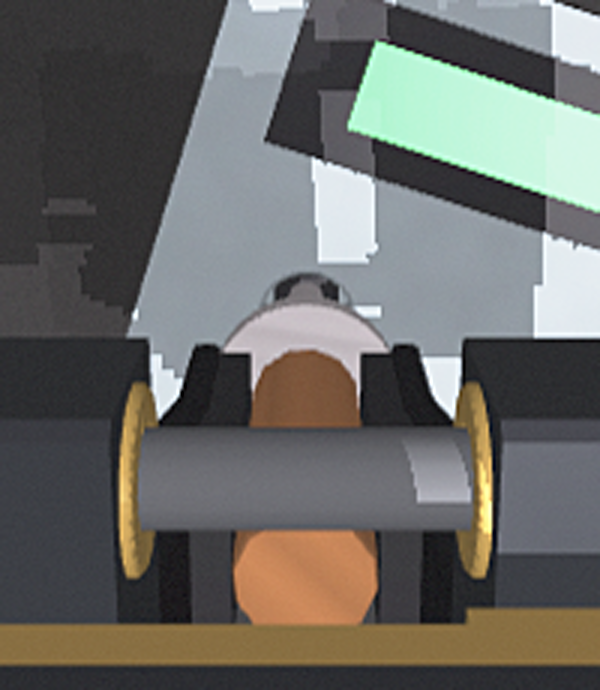

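>>> {"method": "drive_tool", "body": {"increments": "0 -5 0 0 255;0 -15 0 0 255;0 -18 0 0 255;0 -10 0 0 255;10 0 0 0 255;30 0 -1 0 255;40 0 -1 0 255;40 0 -2 0 255;40 0 -2 0 255;30 0 -1 0 255;15 0 0 0 255;6 0 0 0 255;0 0 0 0 255"}}

```text
time: 28.58
position: [0.5611, -0.341, 0.1624]
tool_rot: [-1.178, 1.256, -1.255]
ft_force: [0.3, -0.1, -1.2]
grip_width: 0.199
```

```bash
python3 - <<'E'
from h import *
go([.5613,-.3418,.0865],-3.68)
snap("wrist","wr19",(180,120,380,350),3);snap("scene","sc19",(105,200,265,325),5)
E
```

```text
t 28.57 pos [ 0.5611 -0.341   0.1624] F [ 0.3 -0.1 -1.2] grip 0.199
[[-0.063 -0.     0.998]
 [-0.998  0.001 -0.063]
 [-0.001 -1.    -0.   ]]
delta tool mm [ 0.8 75.9  0.3] heading z deg -3.62 yaw needed 0.06
```

View pics/wr19.png

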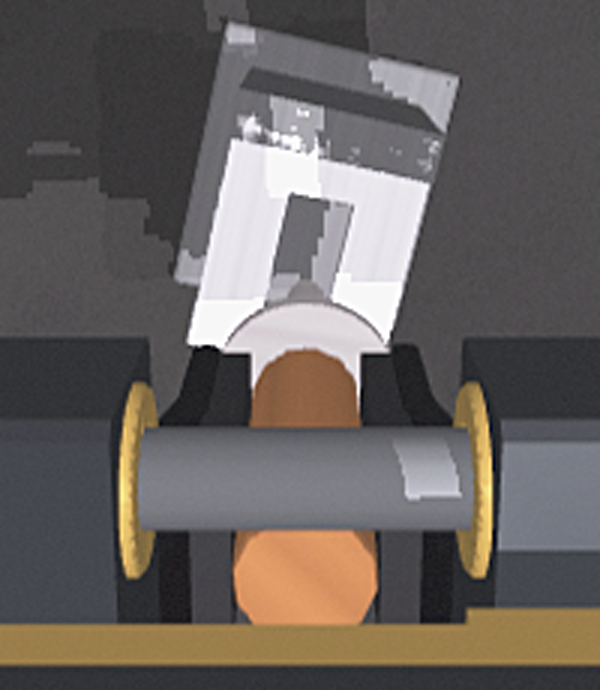

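View pics/sc19.png

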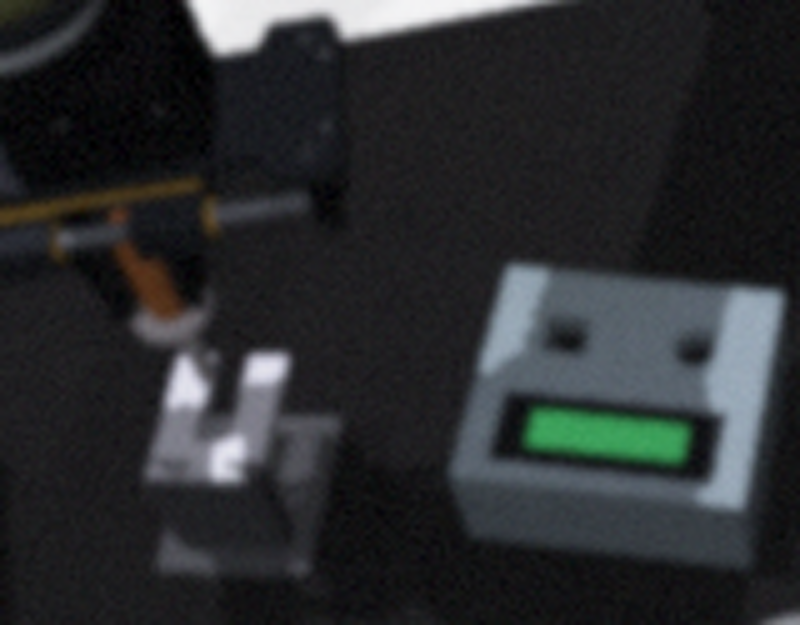

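Button came back up and the stylus is above the slot. I return to the recorded grasp pose, watching the force.

>>> {"method": "drive_tool", "body": {"increments": "0.8 10 0.3 0 255;0 12 0 0 255;0 12 0 0 255;0 12 0 0 255;0 12 0 0 255;0 8 0 0 255;0 5 0 0 255;0 4 0 0 255;0 0 0 0 255"}}

```text
time: 29.8
position: [0.561, -0.3428, 0.0875]
tool_rot: [-1.178, 1.256, -1.256]
ft_force: [0.5, 0.0, -0.1]
grip_width: 0.199
```

```bash
python3 - <<'E'
from h import *
go([.5613,-.3418,.0865],-3.68)
snap("wrist","wr20",(180,120,380,350),3);snap("scene","sc20",(105,200,265,325),5)
E
```

```text
t 29.8 pos [ 0.561  -0.3428  0.0875] F [ 0.5  0.  -0.1] grip 0.199
[[-0.064 -0.     0.998]
 [-0.998  0.    -0.064]
 [ 0.    -1.    -0.   ]]
delta tool mm [-1.   1.   0.2] heading z deg -3.68 yaw needed 0.0
```

View pics/wr20.png

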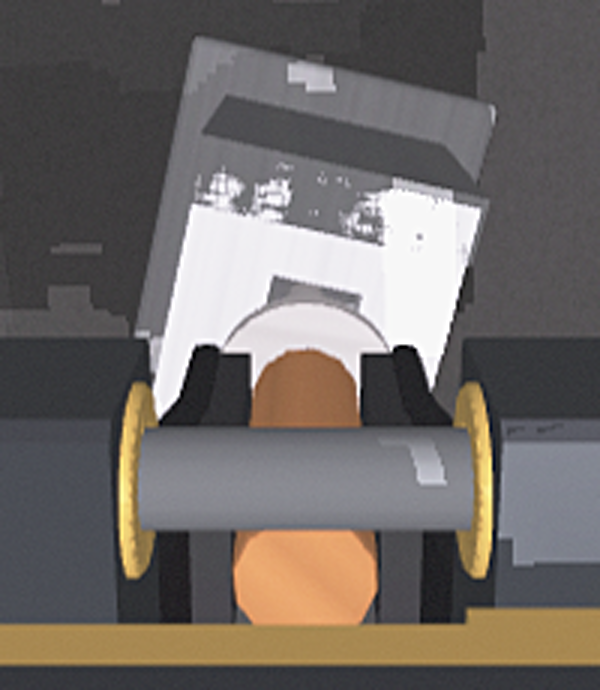

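View pics/sc20.png

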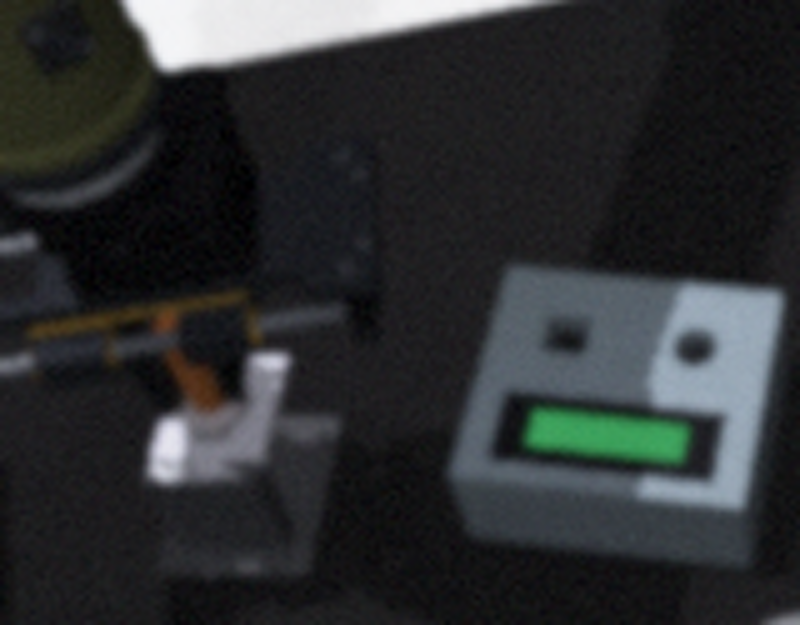

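Back within 1 mm; lower the last millimetre, open, and rise clear.

>>> {"method": "drive_tool", "body": {"increments": "-1 1 0 0 255;0 0.5 0 0 255;0 0 0 0 255;0 0 0 0 0;0 0 0 0 0;0 0 0 0 0;0 0 0 0 0;0 0 0 0 0;0 -20 0 0 0;0 -30 0 0 0;0 -40 0 0 0;0 -40 0 0 0;30 0 -40 0 0;40 0 -20 0 0;40 0 0 0 0;0 0 0 0 0;0 0 0 0 0"}}

```text
time: 32.02
position: [0.495, -0.4468, 0.2171]
tool_rot: [-1.177, 1.255, -1.256]
ft_force: [0.1, 0.1, 0.0]
grip_width: 1.001
```

```bash
python3 - <<'E'
from h import *
st()
snap("wrist","wr21");snap("scene","sc21",(120,170,440,370),2.5);snap("side","si21",(220,120,420,390),2.2)
E
```

```text
t 32.02 pos [ 0.495  -0.4468  0.2171] F [0.1 0.1 0. ] grip 1.001
[[-0.063  0.001  0.998]
 [-0.998  0.    -0.063]
 [-0.    -1.     0.001]]
```

View pics/si21.png

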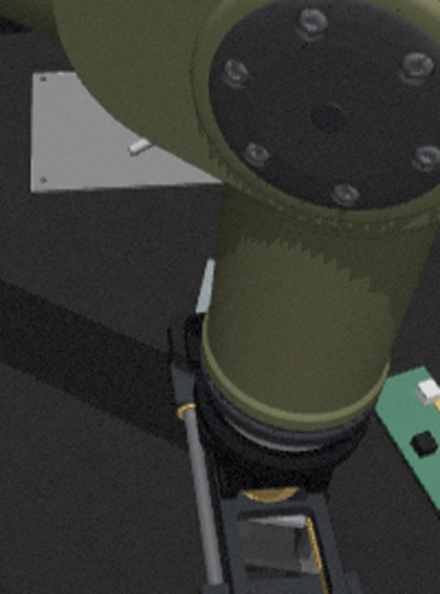

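View pics/sc21.png

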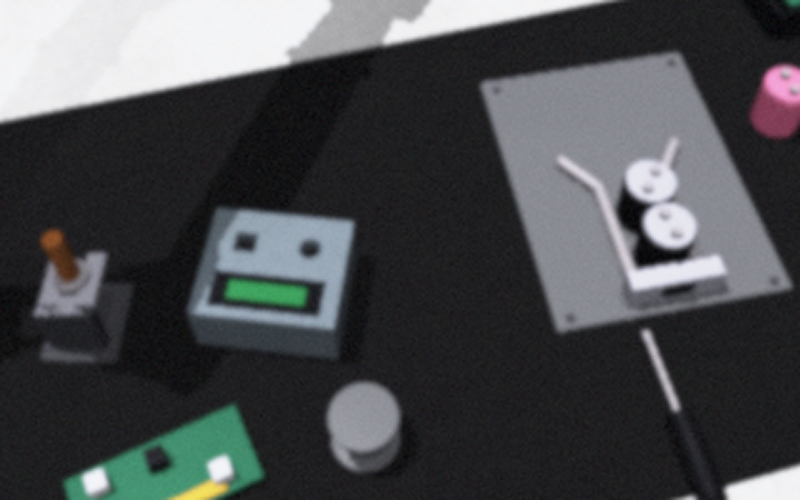

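View pics/wr21.png

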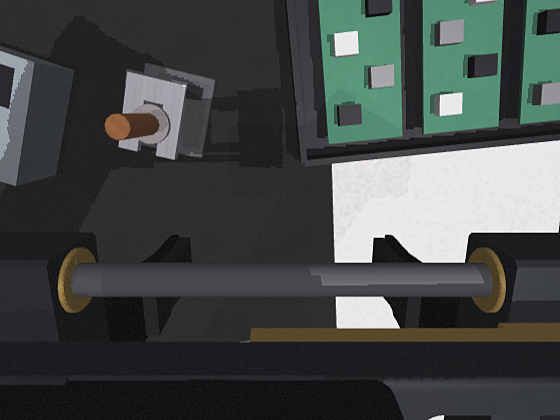

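```bash
python3 -c "
from bench import workorder
print(workorder.close_job())"
```

```text
the job is handed in; nothing more can be done
None
```

I finished the job in about 32 s of the 72 s allowed and handed it in. No verdict is reported, so success rests on my own checks.

- **Capacitors:** I slid both, lightly gripped and upright, into the lane. I felt contact at the stop (about 4 N) and then at the first capacitor (about 6 N). The last scene picture shows them in single file against the stop. I didn't re-measure their final positions as numbers.
- **Counter:** The stylus tip went down to about 44.5 mm above the table. The wrist force was 9–10 N, well over the button's 4.5 N, so I take it as fully down, and I held it there for over 1 s. Afterwards the recess looked as it did before. The square-recess button and the fingers stayed clear.
- **Stylus:** It hangs upright in its fork. The handle top and collar sit within about 1 pixel of where they were at the start in the scene camera.
- **Bystanders and arm:** The board, reel and screwdriver appear where they were. The arm is clear and touching nothing.

**Checks that disagreed or fell short:**
- The scene and side cameras differed by up to 4–5 mm in y. I settled this by comparing with the wrist camera and the known tool position.
- Small disagreements of 1–3 mm remained when lining up over the recess.
- In the final side picture the arm hid the lane and the stand, so those last checks rely on the scene and wrist cameras.

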